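# Bolt the sprung bin flap shut

## Task

Close the parts bin on the counter: gently press its sprung flap down until it lies level on the rim, and while you keep it down push the sliding bolt by its knob fully home under the keeper strap, then let go so that the bolt holds the flap level. Press only as hard as the spring needs, do not force anything, and leave the things lying around the bin where they are.

Things in the scene. Friction and masses are not known exactly. Their poses are not given: they have to be found in the camera images.
- bin: the wooden parts bin, fixed to the counter, 200 x 200 mm, hinge at its +x side, keeper on its +y side; origin at the centre of its underside, z up. Its top is a collar screwed on at a height that differs each time and is not measured: rim 70 to 82 mm above the counter; flap, hinge, bolt and keeper go up with it. The robot's force on bin, flap and bolt must stay below 25 N
- flap (a joint): angle of the aluminium flap (196 x 192 x 4 mm) above level, rad; 0 level (its top is 4 mm above the rim), 0.48 fully up (held by its spring). Hinge along the bin's y at bin x +95 mm, 2 mm above the rim; free edge at x -103. Pushed down at x -45 the spring takes 3 to 6 N at first, 7 to 10 N near level; then a hard stop, felt as a sudden rise in force. Bare plate at x -60 to +60, y -95 to +5
- bolt (a joint): travel of the sliding bolt on the flap along the bin's +y, m; 0 drawn back, 0.028 home at its end stop; at the start 0 to 0.005; takes about 2.5 N, stays where left. Its knob is an upright post 10 mm across with a 16 mm cap, top 36 mm above the plate, at bin x -45, y +15 mm (+ travel) when level. An arm 11 mm high joins it to the 8 mm square rod at x -80, in guides 18 mm high.
- keeper_foot (a point): a point on the fixed tray's bottom plane, straight below the keeper (bin x -80, y +107, z 0 mm). The keeper is a steel strap bridge 14 mm wide along y, top 22 mm above the rim; the rod enters it at 10 mm of travel and passes under it with 1.7 mm to spare. With the flap not fully down the rod's end strikes the strap; pushed out too early, the rod lands on top of it
- tbolt: zinc T-bolt lying loose on the counter, head 34 mm, shank 60 mm, beside the bin; origin at the head, 2 mm below its underside; leave it alone
- carton: small cardboard box of screws, 60 x 45 x 50 mm, loose beside the bin; origin under its centre; leave it alone
- scoop: yellow plastic scoop, 90 x 60 x 35 mm with an 80 mm handle along its -x, loose beside the bin; origin under the middle of its pan; leave it alone

How it is judged:
By the outcome, as a careful person would: the job done as asked, in the order asked, and still so for the second after the job is handed in, with the robot touching nothing.
It also fails if it takes over 72 s, if anything falls off the work surface, if the arm or the gripper's body presses on something with over 40 N, if the wrist force passes 120 N, or if a joint passes its speed limit or range.

## Robot

A 6-joint arm with a two-finger parallel gripper is mounted at the origin on the work surface. World frame = base frame: x ahead of the robot, y to its left, z up, the work surface at z = 0. Lengths are in m, angles in degrees, forces in N, time in s.
With the tool pointing down it reaches from about 0.35 to 0.875 m from the base axis. Payload 4.2 kg.
Tool frame: the origin (TCP) lies midway between the tips of the shut fingers; the grasp point (between the pads) lies 19 mm behind it (r.pinch_z is the distance from the TCP to the grasp point, in m); z points along the fingers, y is the line along which they close (so a half turn about z gives the same grasp; the last joint's range is limited). The gripper opens to 87 mm and grips with 3 to 60 N. Pads are 19 mm wide; open, the fingers measure 117 mm over their backs; the gripper's body (75 mm by 190 mm) begins 51 mm behind the grasp point.
Start: joints at [-52.219, 22.042, 0.453, 0, -68.411, -14.817], TCP at [0.244, -0.575, 0.223] pointing down, gripper open.
Joint ranges: [-179.83, 179.83], [-69.29, 118.12], [-61.27, 80.66], [-181.25, 117.63], [-171.15, -9.14], [-177.46, 177.46]. Speed limits (degrees/s): [159.86, 159.86, 180, 180, 180, 180].

## Interface

Orientations are given as a 3x3 rotation matrix whose columns are the frame's x, y, z axes.
In Python, from station import r, imaging, models gives the robot as it stands. The module is installed in compiled form; this text tells all that it offers.
- The arm moves only by the tool apply_moves, never from a script. Its argument "moves" is a list of rows, each a list of 2 entries, a list of its own where there are three numbers: the shift along the tool's x, y, z in m, then the turn about the tool's z in degrees. A call has 1 to 5 rows; each row shifts and turns the commanded pose from where the row before left it, along the tool's axes as they then stand; what a row does not reach is not made up. A row lasts 1/12 s, in which the tool goes at most 41.7 mm and 7.16 degrees, less where a joint would pass 70% of its speed; a pose out of reach is approached as far as the arm can. A call is refused whole if a number of a shift passes 0.0417 or a number of a turn 7.16, either way. A call with a gripper value outside its range is refused whole. "hand" is the finger opening in m, from 0 to 0.087, set as the call begins (left out, the last holds). The fingers move at their own pace and stop on an object; the grip force is fixed at half the most. Time passes only in rows, so rows that do not move let the fingers close. It gives the time, the measured TCP pose, the force, the opening and the grip force at its end, in the units of the state.
- r.sense(): the state, without advancing time (a new reading comes with each control period).
- imaging.capture(name): name is "scene" or "top"; returns a dict with "frame" (480x640x3 uint8, blue, green, red), "intrinsics" (3x3 intrinsics, pixels), "eye" and "orientation" of the camera in the world. Camera axes: x right, y down, z forward; pixel columns grow to the right and rows downward; lengths in m; the calibration is good to about 2 mm. A picture is of the moment at which its call begins. There is no depth.
- r.finish_job(): hands the job in; it is judged then, once.
Trained networks look in a picture, given as the dict that the camera call returned (one of the last four; its "shot" number tells which), for a name from the list of things; names that differ only in an ending like _2 or _b are one class to them, and where a whole thing is asked for, a point or a joint stands for the part that bears it (a point fixed in the world has none). Each returns a list of dicts, best first, with "confidence" (0 to 1); they miss things now and then, are a little off and sometimes report something else, mostly with a low value. They report only what shows in the picture. A call takes as long as a camera call.
- models.cut_out(picture, target): "region" (480x640 bool, what is visible of it) and "extent" ([left, top, width, height] as shares, 0 to 1, of the picture: columns of its width, rows of its height, round what is visible of it).
- models.place_of(picture, target): "at" ([column, row] as shares, 0 to 1, of the picture: columns of its width, rows of its height: a listed point, or the origin of a listed thing).
The state is a dict: "time_s": time; "joints": joint angles; "joint_velocities": joint speeds; "effort": joint torques, N m; "tcp_pos": TCP position; "ee_rot": TCP orientation; "wrist_force": force on the tool from outside, world axes, zero at the start; "moment": the same for the moment, N m; "gripper_width": opening from 0.0 (shut) to 1.0 (fully open); "gripper_force": force on a finger pad.
Only numpy, scipy, OpenCV 4.12 (cv2) and the standard library are available. Lean on these libraries where they do the work, as an engineer would, in place of code of your own. Each camera call takes 0.05 s, during which the arm holds its last target. There are 200 camera calls.

## Working session

There is one attempt and no reset: what is moved stays moved. The work goes in short steps, Python scripts to look and compute and a tool call to move; the robot and the scene stay as the last step left them, time stands still between calls to the robot, and variables do not carry over. Pictures are saved under pics/ and viewed, at most 10 in all, crops included, and the job is handed in when it is done.

Besides the shell and the picture viewer there is one more tool, called after "Request:" as name(argument=value, ...), one argument or row to a line, values as JSON. apply_moves: Moves the arm, as the interface text tells. Its arguments: {"type":"object","properties":{"moves":{"type":"array"},"hand":{"type":"number"}},"required":["moves"]}

```bash
mkdir -p pics; cat > h.py <<'E'
from station import r, imaging, models
import numpy as np, cv2
def ray(p,uv):
    K=np.array(p["intrinsics"]);d=np.linalg.inv(K)@[uv[0],uv[1],1]
    return np.array(p["eye"]),np.array(p["orientation"])@d
def atz(p,uv,z):
    e,d=ray(p,uv);return e+d*(z-e[2])/d[2]
def proj(p,X):
    c=(np.atleast_2d(X)-np.array(p["eye"]))@np.array(p["orientation"]);q=c@np.array(p["intrinsics"]).T
    return q[:,:2]/q[:,2:]
E
python3 - <<'E'
from h import *
s=r.sense();print(s["time_s"],s["tcp_pos"],np.round(s["ee_rot"],3).tolist(),s["wrist_force"],s["gripper_width"])
for n in("scene","top"):
    p=imaging.capture(n);cv2.imwrite(f"pics/{n}0.png",p["frame"]);print(n,p["eye"],np.round(p["orientation"],3).tolist(),np.array(p["intrinsics"]).tolist())
    for t in("bin","flap","bolt","keeper_foot","tbolt","carton","scoop"):
        for q in models.place_of(p,t)[:2]:
            uv=np.array(q["at"])*[640,480];print(t,round(q["confidence"],2),uv.round(1),atz(p,uv,0).round(4))
E
```

```text
0.0 [ 0.24362342 -0.57490716  0.22146033] [[-0.921, -0.39, -0.001], [-0.39, 0.921, 0.002], [0.0, 0.002, -1.0]] [0.29487487 0.16342183 0.15594449] 1.00153303958978
scene [ 0.94570976 -0.42049679  0.7807799 ] [[0.812, 0.459, -0.359], [0.583, -0.635, 0.507], [0.005, -0.621, -0.784]] [[589.2382495644642, 0.0, 328.0829354888024], [0.0, 589.2382495644642, 232.7051560703542], [0.0, 0.0, 1.0]]
bin 0.8 [317.7 215.7] [0.5515 0.104  0.    ]Traceback (most recent call last):
  File "<stdin>", line 6, in <module>
ValueError: it knows: bin, carton, keeper_foot, scoop, tbolt
```

```bash

python3 - <<'E'
from h import *
for n in("scene","top"):
    p=imaging.capture(n);cv2.imwrite(f"pics/{n}0.png",p["frame"]);print(n,p["eye"],np.round(p["orientation"],3).tolist())
    for t in("bin","keeper_foot","tbolt","carton","scoop"):
        for q in models.place_of(p,t)[:2]:
            uv=np.array(q["at"])*[640,480];print(t,round(q["confidence"],2),uv.round(1),atz(p,uv,0).round(4))
E
```

```text
scene [ 0.94570976 -0.42049679  0.7807799 ] [[0.812, 0.459, -0.359], [0.583, -0.635, 0.507], [0.005, -0.621, -0.784]]
bin 0.79 [317.4 216. ] [0.5515 0.1031 0.    ]
bin 0.62 [439.4 176.5] [0.6765 0.3102 0.    ]
tbolt 0.63 [244.4 295.9] [ 0.5556 -0.0943  0.    ]
top [0.5375805  0.03429368 0.89842099] [[0.024, -0.993, 0.116], [-0.999, -0.02, 0.036], [-0.033, -0.117, -0.993]]
bin 0.86 [292.3 292.7] [0.5473 0.1095 0.    ]
keeper_foot 0.16 [178.8 220.1] [0.6703 0.3145 0.    ]
tbolt 0.84 [411.5 293. ] [ 0.5516 -0.0953  0.    ]
tbolt 0.47 [178.7 222.2] [0.6666 0.3145 0.    ]
carton 0.88 [399.8 348.3] [ 0.4579 -0.0759  0.    ]
scoop 0.66 [182.5 221.9] [0.6672 0.3077 0.    ]
```

View pics/scene0.png

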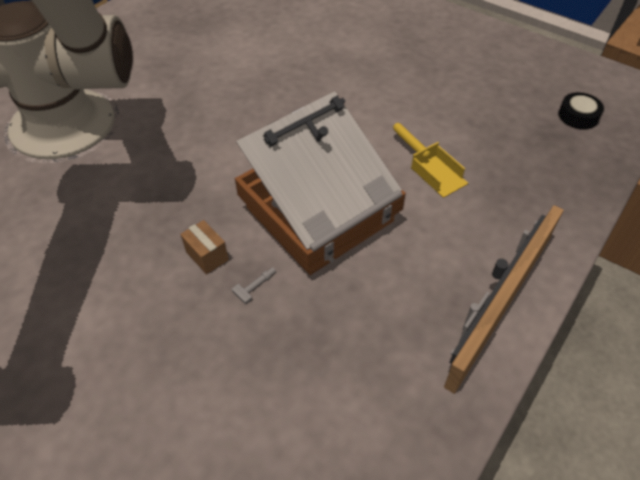

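View pics/top0.png

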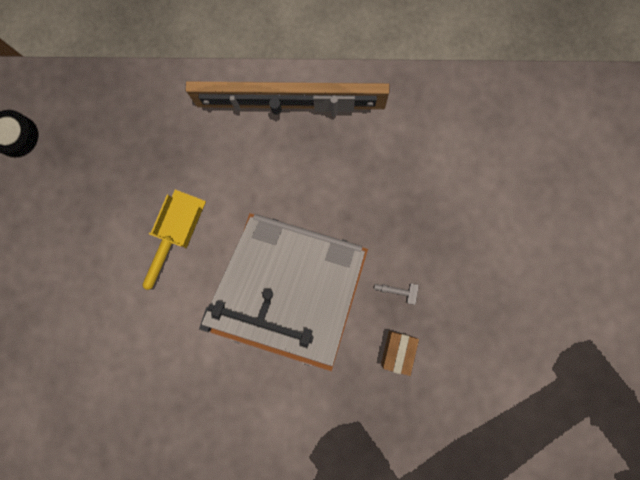

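The top view shows the bin around (285,290) with the flap up, the hinge at image top and the knob at about (267,295). The scoop is at bin +y, and the T-bolt and carton at −y. Next I'll use enlarged crops to get accurate corners.

```bash

python3 - <<'E'
import cv2
for n,(x,y) in {"top":(190,205),"scene":(222,85)}.items():
    im=cv2.imread(f"pics/{n}0.png")[y:y+190,x:x+195]
    im=cv2.resize(im,None,fx=3,fy=3,interpolation=cv2.INTER_CUBIC)
    for k in range(0,195,20):
        cv2.putText(im,str(x+k),(k*3,8),0,.3,(0,255,255),1);cv2.putText(im,str(y+k),(0,k*3+4),0,.3,(0,255,255),1)
        cv2.line(im,(k*3,10),(k*3,16),(0,255,255),1);cv2.line(im,(22,k*3),(28,k*3),(0,255,255),1)
    cv2.imwrite(f"pics/{n}1.png",im)
E
```

```text
(no output)
```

View pics/top1.png

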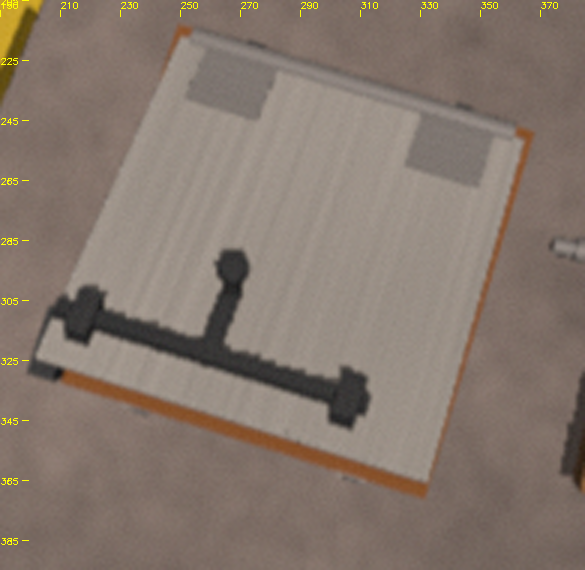

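View pics/scene1.png

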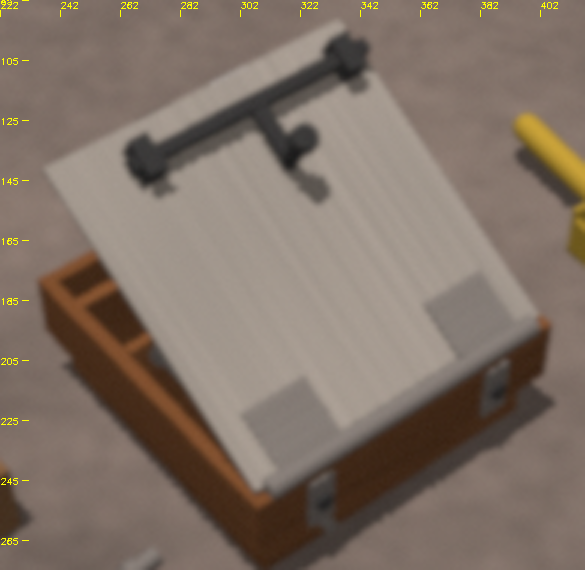

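The crops give the rim corners, flap corners and knob cap to about 0.5 px. Now I'll fit the pose, rim height, flap angle and bolt travel.

```bash
cat > fit.py <<'E'
from h import *
from scipy.optimize import least_squares
P={n:imaging.capture(n) for n in("top","scene")}
obs=[("top","c",(100,100,1),(250.7,213.3)),("top","c",(100,-100,1),(367.3,249)),("top","c",(-100,-100,1),(332.3,370.7)),
("top","f",(-103,-96,4),(333,366)),("top","f",(-103,96,4),(202,325)),("top","k",(-45,15,40),(267.7,293.7)),
("scene","f",(-103,-96,4),(237.3,141)),("scene","f",(-103,96,4),(336.3,91.7)),("scene","c",(100,-100,1),(309.3,254.3)),
("scene","c",(100,-100,0),(309.7,275)),("scene","c",(100,100,1),(405.3,191.7)),("scene","c",(-100,-100,1),(235.3,179)),("scene","k",(-45,15,40),(322.7,131))]
def world(v,kind,X):
    x,y,yaw,h,a,t=v; X=np.array(X,float)/1000
    if kind=="c": b=np.array([X[0],X[1],X[2]*1000*h])
    else:
        if kind=="k":X[1]+=t
        dx,dz=X[0]-.095,X[2]-.002
        b=np.array([.095+dx*np.cos(a)+dz*np.sin(a),X[1],h+.002-dx*np.sin(a)+dz*np.cos(a)])
    c,s=np.cos(yaw),np.sin(yaw)
    return np.array([x+c*b[0]-s*b[1],y+s*b[0]+c*b[1],b[2]])
def res(v):return np.concatenate([proj(P[n],world(v,k,X))[0]-uv for n,k,X,uv in obs]+[[(v[4]-.48)*200,(v[5]-.0025)*200,(v[3]-.076)*150]])
s=least_squares(res,[.55,.107,-.28,.076,.48,.002],loss="soft_l1")
if __name__=="__main__":
    print(s.x.round(4),np.degrees(s.x[2]),res(s.x).round(1).tolist())
    c,q=np.cos(s.x[2]),np.sin(s.x[2])
    for X in((-25,-22),(-42,-22),(-42,20)):print(X,np.round([s.x[0]+(c*X[0]-q*X[1])/1e3,s.x[1]+(q*X[0]+c*X[1])/1e3],4))
E
python3 fit.py
```

```text
[ 0.5503  0.1093 -0.265   0.0712  0.4792  0.0029] -15.182052926311034 [-2.8, 0.1, -0.7, -1.1, -1.0, -0.3, -0.9, -1.5, -0.9, -0.8, 0.0, -0.3, -1.6, 0.6, -2.8, -0.5, -1.3, 0.3, -0.7, 6.2, -0.3, 0.5, -1.6, -0.2, -0.2, -0.2, -0.2, 0.1, -0.7]
(-25, -22) [0.5204 0.0946]
(-42, -22) [0.504 0.099]
(-42, 20) [0.515  0.1396]
```

```bash
sed -i '/"c",(100,-100,0)/s/("scene","c",(100,-100,0),(309.7,275)),//' fit.py; python3 fit.py
python3 - <<'E'
from h import *
# desired tool y = bin y
print(r.sense()["time_s"])
s=r.sense();R=np.array(s["ee_rot"]);print(np.degrees(np.arctan2(R[1,1],R[0,1])))
E
```

```text
[ 0.5503  0.1087 -0.2673  0.0716  0.4788  0.0033] -15.31614771092602 [-2.3, -0.1, -0.2, -1.0, -0.8, -0.2, -0.7, -1.3, -0.7, -1.0, 0.1, -0.4, -1.9, 0.5, -2.8, -0.5, -1.8, 0.4, -0.4, 0.7, -1.8, -0.3, -0.2, -0.3, -0.2, 0.2, -0.7]
(-25, -22) [0.5204 0.0941]
(-42, -22) [0.504  0.0986]
(-42, 20) [0.5151 0.1391]
0.9
112.96732640665523
```

Request:
apply_moves(
  moves=[
    [[0,0,0],6.4],
    [[0,0,0],6.4],
    [[0,0,0],6.4],
    [[0,0,0],6.4],
    [[0,0,0],6.4],
  ],
  hand=0,
)

```text
time_s: 1.32
tcp_pos: [0.2439, -0.5754, 0.2226]
ee_rot: [[-0.987, 0.163, -0.0], [0.163, 0.987, -0.0], [0.0, -0.0, -1.0]]
wrist_force: [-0.4, -0.2, 0.1]
gripper_width: 0.709
gripper_force: 0.0
```

Request:
apply_moves(
  moves=[
    [[0,0,0],6.3],
    [[-0.005,0.04,0],0],
    [[-0.005,0.04,0],0],
    [[-0.005,0.04,0],0],
    [[-0.005,0.04,0],0],
  ],
)

```text
time_s: 1.73
tcp_pos: [0.3056, -0.425, 0.2224]
ee_rot: [[-0.964, 0.266, 0.0], [0.266, 0.964, -0.0], [-0.0, -0.0, -1.0]]
wrist_force: [1.5, 0.4, 0.6]
gripper_width: 0.326
gripper_force: 0.0
```

Request:
apply_moves(
  moves=[
    [[-0.005,0.04,0],0],
    [[-0.005,0.04,0],0],
    [[-0.005,0.04,0],0],
    [[-0.005,0.04,0],0],
    [[-0.005,0.04,0],0],
  ],
)

```text
time_s: 2.15
tcp_pos: [0.3828, -0.2384, 0.223]
ee_rot: [[-0.964, 0.265, 0.001], [0.265, 0.964, -0.0], [-0.001, -0.0, -1.0]]
wrist_force: [0.6, -0.3, -0.2]
gripper_width: 0.02
gripper_force: 0.0
```

Request:
apply_moves(
  moves=[
    [[-0.005,0.04,0],0],
    [[-0.005,0.04,0],0],
    [[-0.005,0.04,0],0],
    [[-0.005,0.04,0],0],
    [[-0.005,0.04,0],0],
  ],
)

```text
time_s: 2.57
tcp_pos: [0.4598, -0.0518, 0.2231]
ee_rot: [[-0.965, 0.264, 0.001], [0.264, 0.965, 0.0], [-0.001, 0.0, -1.0]]
wrist_force: [0.7, -0.3, 0.1]
gripper_width: 0.005
gripper_force: 0.0
```

Request:
apply_moves(
  moves=[
    [[-0.005,0.04,0],0],
    [[-0.005,0.04,0],0],
    [[-0.005,0.03,0],0],
    [[-0.005,0.02,0],0],
    [[0,0,0],0],
  ],
)

```text
time_s: 2.98
tcp_pos: [0.515, 0.0695, 0.2223]
ee_rot: [[-0.965, 0.261, 0.001], [0.261, 0.965, 0.0], [-0.001, 0.001, -1.0]]
wrist_force: [-0.9, 0.3, -0.9]
gripper_width: 0.006
gripper_force: 0.0
```

```bash
cat > st.py <<'E'
from fit import *
q=r.sense();R=np.array(q["ee_rot"]);x,y,yaw,h=s.x[:4];c,w=np.cos(yaw),np.sin(yaw)
d=np.array(q["tcp_pos"])-[x,y,0]
print(q["time_s"],"bin xy mm",np.round([(c*d[0]+w*d[1])*1e3,(-w*d[0]+c*d[1])*1e3],1),"z",q["tcp_pos"][2],"yaw err",np.degrees(np.arctan2(R[1,1],R[0,1]))-90-np.degrees(yaw),"F",np.round(np.array(q["wrist_force"])@R,2),"tool",q["gripper_width"])
E
python3 st.py
python3 - <<'E'
from h import *
p=imaging.capture("scene");cv2.imwrite("pics/s2.png",cv2.resize(p["frame"][60:290,200:440],None,fx=2.5,fy=2.5))
E
```

```text
3.0833 bin xy mm [-24.9 -50.3] z 0.22222696934450661 yaw err 0.05347061581962187 F [ 0.79 -0.48 -0.38] tool 0.002604926751277088
```

View pics/s2.png

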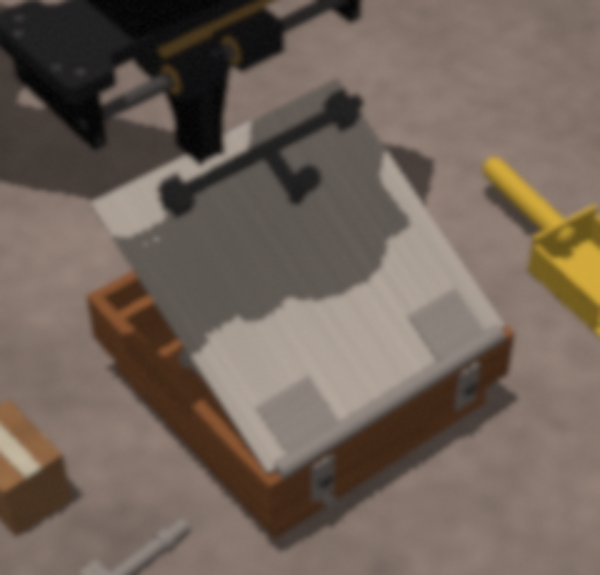

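The view shows the shut fingers hovering over the flap, left of the knob and behind it as seen by the camera. All other objects are clear. Next I move in y and descend to just above the plate.

Request:
apply_moves(
  moves=[
    [[0,0.015,0.02],0],
    [[0,0.01,0.02],0],
    [[0,0,0.015],0],
    [[0,0,0.01],0],
    [[0,0,0],0],
  ],
)

```text
time_s: 3.55
tcp_pos: [0.518, 0.0888, 0.1556]
ee_rot: [[-0.964, 0.266, -0.004], [0.266, 0.964, -0.002], [0.004, -0.003, -1.0]]
wrist_force: [-1.0, 0.3, -0.0]
gripper_width: 0.007
gripper_force: 0.0
```

Request:
apply_moves(
  moves=[
    [[0,0,0.003],0],
    [[0,0,0.003],0],
    [[0,0,0.003],0],
    [[0,0,0.002],0],
    [[0,0,0],0],
  ],
)

```text
time_s: 3.97
tcp_pos: [0.52, 0.0902, 0.1469]
ee_rot: [[-0.964, 0.265, 0.001], [0.265, 0.964, 0.0], [-0.001, 0.0, -1.0]]
wrist_force: [-0.1, -0.4, 0.3]
gripper_width: 0.006
gripper_force: 0.5
```

Request:
apply_moves(
  moves=[
    [[0,0,0.002],0],
    [[0,0,0.002],0],
    [[0,0,0.002],0],
    [[0,0,0.001],0],
    [[0,0,0],0],
  ],
)

```text
time_s: 4.38
tcp_pos: [0.5205, 0.0906, 0.1405]
ee_rot: [[-0.965, 0.264, 0.002], [0.264, 0.965, 0.0], [-0.002, 0.001, -1.0]]
wrist_force: [-0.5, -0.1, 5.8]
gripper_width: 0.006
gripper_force: 2.3
```

Request:
apply_moves(
  moves=[
    [[0,0,0.002],0],
    [[0,0,0.002],0],
    [[0,0,0.002],0],
    [[0,0,0.001],0],
    [[0,0,0],0],
  ],
)

```text
time_s: 4.8
tcp_pos: [0.5205, 0.0907, 0.1336]
ee_rot: [[-0.965, 0.264, 0.002], [0.264, 0.965, 0.001], [-0.002, 0.001, -1.0]]
wrist_force: [-0.7, -0.1, 5.7]
gripper_width: 0.007
gripper_force: 2.6
```

Request:
apply_moves(
  moves=[
    [[0.001,0,0.004],0],
    [[0.001,0,0.004],0],
    [[0.002,0,0.004],0],
    [[0.002,0,0.004],0],
    [[0.002,0,0.004],0],
  ],
)

```text
time_s: 5.22
tcp_pos: [0.5147, 0.0927, 0.1143]
ee_rot: [[-0.965, 0.263, 0.006], [0.263, 0.965, 0.001], [-0.006, 0.002, -1.0]]
wrist_force: [4.2, -4.4, 4.9]
gripper_width: 0.005
gripper_force: 3.2
```

Request:
apply_moves(
  moves=[
    [[0.002,0,0.004],0],
    [[0.002,0,0.004],0],
    [[0.002,0,0.003],0],
    [[0.001,0,0.003],0],
    [[0,0,0.002],0],
  ],
)

```text
time_s: 5.63
tcp_pos: [0.5092, 0.0952, 0.0988]
ee_rot: [[-0.965, 0.263, 0.009], [0.263, 0.965, 0.002], [-0.008, 0.004, -1.0]]
wrist_force: [3.1, -1.6, 6.6]
gripper_width: 0.002
gripper_force: 3.6
```

Request:
apply_moves(
  moves=[
    [[0,0,0.002],0],
    [[0,0,0.002],0],
    [[0,0,0.002],0],
    [[0,0,0.001],0],
    [[0,0,0],0],
  ],
)

```text
time_s: 6.05
tcp_pos: [0.5083, 0.0954, 0.0916]
ee_rot: [[-0.965, 0.263, 0.007], [0.263, 0.965, 0.002], [-0.006, 0.004, -1.0]]
wrist_force: [2.0, -0.0, 7.4]
gripper_width: 0.005
gripper_force: 3.9
```

Request:
apply_moves(
  moves=[
    [[0,0,0.002],0],
    [[0,0,0.002],0],
    [[0,0,0.001],0],
    [[0,0,0.001],0],
    [[0,0,0],0],
  ],
)

```text
time_s: 6.47
tcp_pos: [0.5079, 0.0955, 0.0855]
ee_rot: [[-0.965, 0.263, 0.006], [0.263, 0.965, 0.002], [-0.005, 0.004, -1.0]]
wrist_force: [0.9, 0.7, 8.8]
gripper_width: 0.005
gripper_force: 4.1
```

```bash
python3 st.py
```

```text
6.5667 bin xy mm [-37.4 -24. ] z 0.0856228426784814 yaw err 0.06113243762195175 F [-0.11  0.25 -8.35] tool 0.00609898755478371
```

Request:
apply_moves(
  moves=[
    [[0.001,0,0.001],0],
    [[0.001,0,0.001],0],
    [[0.001,0,0.001],0],
    [[0,0,0],0],
  ],
)

```text
time_s: 6.9
tcp_pos: [0.5069, 0.0962, 0.0833]
ee_rot: [[-0.965, 0.262, 0.01], [0.262, 0.965, 0.002], [-0.009, 0.005, -1.0]]
wrist_force: [5.1, -2.6, 7.6]
gripper_width: 0.007
gripper_force: 4.1
```

Request:
apply_moves(
  moves=[
    [[0,0,0.001],0],
    [[0,0,0.001],0],
    [[0,0,0],0],
  ],
)

```text
time_s: 7.15
tcp_pos: [0.5068, 0.0962, 0.0813]
ee_rot: [[-0.965, 0.262, 0.01], [0.262, 0.965, 0.002], [-0.009, 0.005, -1.0]]
wrist_force: [4.0, -2.4, 8.4]
gripper_width: 0.007
gripper_force: 4.2
```

Request:
apply_moves(
  moves=[
    [[0,0,0.001],0],
    [[0,0,0.001],0],
    [[0,0,0],0],
  ],
)

```text
time_s: 7.4
tcp_pos: [0.5068, 0.0962, 0.0793]
ee_rot: [[-0.965, 0.262, 0.01], [0.262, 0.965, 0.002], [-0.009, 0.005, -1.0]]
wrist_force: [3.6, -1.2, 8.4]
gripper_width: 0.006
gripper_force: 4.3
```

Request:
apply_moves(
  moves=[
    [[0,0,0.001],0],
    [[0,0,0],0],
  ],
)

```text
time_s: 7.57
tcp_pos: [0.5068, 0.0962, 0.0787]
ee_rot: [[-0.965, 0.262, 0.01], [0.262, 0.965, 0.002], [-0.009, 0.005, -1.0]]
wrist_force: [3.1, -2.7, 11.2]
gripper_width: 0.007
gripper_force: 5.0
```

Request:
apply_moves(
  moves=[
    [[0,0,0.001],0],
    [[0,0,0],0],
  ],
)

```text
time_s: 7.73
tcp_pos: [0.5069, 0.0962, 0.0785]
ee_rot: [[-0.965, 0.262, 0.01], [0.262, 0.965, 0.002], [-0.009, 0.005, -1.0]]
wrist_force: [1.0, -2.2, 15.9]
gripper_width: 0.005
gripper_force: 7.7
```

Hard stop found at z 0.0785, which puts the rim at about 74.5 mm. I'll ease off slightly and slide toward the knob.

Request:
apply_moves(
  moves=[
    [[0,0.001,-0.0005],0],
    [[0,0.002,0],0],
    [[0,0.002,0],0],
    [[0,0.002,0],0],
    [[0,0.002,0],0],
  ],
)

```text
time_s: 8.15
tcp_pos: [0.5062, 0.1011, 0.0784]
ee_rot: [[-0.965, 0.262, 0.002], [0.262, 0.965, -0.005], [-0.003, -0.004, -1.0]]
wrist_force: [-0.7, -13.4, 19.3]
gripper_width: 0.008
gripper_force: 9.6
```

```bash
python3 st.py
```

```text
8.25 bin xy mm [-40.6 -18.8] z 0.07838584221044112 yaw err 0.11164641415752108 F [ -2.24 -10.88 -18.4 ] tool 0.009237134709964578
```

Request:
apply_moves(
  moves=[
    [[0,0,-0.001],0],
    [[0,0,0],0],
  ],
)

```text
time_s: 8.42
tcp_pos: [0.5061, 0.1021, 0.0786]
ee_rot: [[-0.965, 0.263, 0.003], [0.263, 0.965, -0.002], [-0.003, -0.001, -1.0]]
wrist_force: [0.1, -8.4, 13.4]
gripper_width: 0.007
gripper_force: 6.7
```

Request:
apply_moves(
  moves=[
    [[0,0.001,-0.0004],0],
    [[0,0.001,0],0],
    [[0,0.001,0],0],
    [[0,0.001,0],0],
  ],
)

```text
time_s: 8.75
tcp_pos: [0.5062, 0.1053, 0.0786]
ee_rot: [[-0.965, 0.263, -0.0], [0.263, 0.965, -0.004], [-0.001, -0.004, -1.0]]
wrist_force: [-0.7, -9.8, 13.3]
gripper_width: 0.005
gripper_force: 6.8
```

Request:
apply_moves(
  moves=[
    [[0,0.001,0],0],
    [[0,0.001,0],0],
    [[0,0.001,0],0],
    [[0,0.001,0],0],
  ],
)

```text
time_s: 9.08
tcp_pos: [0.5066, 0.1087, 0.0785]
ee_rot: [[-0.965, 0.263, -0.001], [0.263, 0.965, -0.005], [0.0, -0.005, -1.0]]
wrist_force: [-2.8, -10.4, 14.7]
gripper_width: 0.005
gripper_force: 7.4
```

Request:
apply_moves(
  moves=[
    [[0,0.001,-0.0004],0],
    [[0,0.001,0],0],
    [[0,0.001,0],0],
    [[0,0.001,0],0],
  ],
)

```text
time_s: 9.42
tcp_pos: [0.5073, 0.1128, 0.0786]
ee_rot: [[-0.965, 0.264, -0.002], [0.264, 0.965, -0.004], [0.001, -0.005, -1.0]]
wrist_force: [-2.1, -9.3, 14.3]
gripper_width: 0.006
gripper_force: 6.6
```

Request:
apply_moves(
  moves=[
    [[0,0.001,-0.0001],0],
    [[0,0.001,0],0],
    [[0,0.001,0],0],
    [[0,0.001,0],0],
  ],
)

```text
time_s: 9.75
tcp_pos: [0.5082, 0.1166, 0.0786]
ee_rot: [[-0.965, 0.264, -0.002], [0.264, 0.965, -0.005], [0.001, -0.005, -1.0]]
wrist_force: [-2.6, -9.4, 12.4]
gripper_width: 0.004
gripper_force: 6.5
```

```bash
python3 st.py;python3 - <<'E'
from h import *
p=imaging.capture("scene");q=imaging.capture("top")
a=cv2.resize(p["frame"][90:270,215:415],(400,360));b=cv2.resize(q["frame"][200:380,180:380],(400,360));cv2.imwrite("pics/s3.png",np.hstack([a,b]))
E
```

```text
9.85 bin xy mm [-42.7  -3.4] z 0.07857250602795532 yaw err 0.025430229013908345 F [ -0.34  -8.44 -12.64] tool 0.0030721774468068386
```

View pics/s3.png

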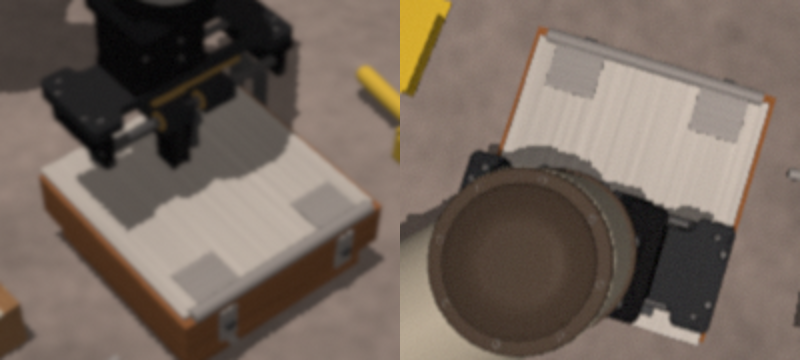

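The left half of the picture shows the flap level with the fingers pressing on it; the knob is hidden behind the gripper. I'll keep sliding and watch for the knob contact.

Request:
apply_moves(
  moves=[
    [[0,0.001,0],0],
    [[0,0.001,0],0],
    [[0,0.001,0],0],
    [[0,0.001,0],0],
  ],
)

```text
time_s: 10.28
tcp_pos: [0.5088, 0.1195, 0.0786]
ee_rot: [[-0.965, 0.264, -0.004], [0.264, 0.965, -0.006], [0.002, -0.007, -1.0]]
wrist_force: [-2.3, -12.7, 13.5]
gripper_width: 0.007
gripper_force: 8.3
```

Request:
apply_moves(
  moves=[
    [[0,0.001,-0.0002],0],
    [[0,0.001,0],0],
    [[0,0.001,0],0],
    [[0,0.001,0],0],
  ],
)

```text
time_s: 10.62
tcp_pos: [0.5098, 0.1233, 0.0786]
ee_rot: [[-0.964, 0.264, -0.004], [0.264, 0.964, -0.006], [0.002, -0.007, -1.0]]
wrist_force: [-2.3, -11.2, 12.8]
gripper_width: 0.005
gripper_force: 7.8
```

Request:
apply_moves(
  moves=[
    [[0,0.001,0],0],
    [[0,0.001,0],0],
    [[0,0.001,0],0],
    [[0,0.001,0],0],
    [[0,0.001,0],0],
  ],
)

```text
time_s: 11.03
tcp_pos: [0.5112, 0.1282, 0.0786]
ee_rot: [[-0.964, 0.264, -0.004], [0.264, 0.964, -0.006], [0.002, -0.007, -1.0]]
wrist_force: [-1.9, -10.8, 13.1]
gripper_width: 0.001
gripper_force: 7.8
```

Request:
apply_moves(
  moves=[
    [[0,0.001,0],0],
    [[0,0.001,0],0],
    [[0,0.001,0],0],
    [[0,0.001,0],0],
    [[0,0.001,0],0],
  ],
)

```text
time_s: 11.45
tcp_pos: [0.5126, 0.133, 0.0786]
ee_rot: [[-0.964, 0.264, -0.004], [0.264, 0.964, -0.006], [0.002, -0.007, -1.0]]
wrist_force: [-2.3, -11.3, 13.0]
gripper_width: 0.007
gripper_force: 7.7
```

```bash
python3 st.py
```

```text
11.55 bin xy mm [-42.8  13.6] z 0.07860890276084628 yaw err 0.009337291723570118 F [ -0.62 -10.93 -13.32] tool 0.005019223477429746
```

Request:
apply_moves(
  moves=[
    [[0,0.001,0],0],
    [[0,0.001,0],0],
    [[0,0.001,0],0],
    [[0,0.001,0],0],
    [[0,0.001,0],0],
  ],
)

```text
time_s: 11.97
tcp_pos: [0.5139, 0.1378, 0.0786]
ee_rot: [[-0.964, 0.264, -0.004], [0.264, 0.964, -0.006], [0.002, -0.007, -1.0]]
wrist_force: [-2.3, -11.3, 12.5]
gripper_width: 0.006
gripper_force: 7.6
```

Request:
apply_moves(
  moves=[
    [[0,0.001,0],0],
    [[0,0.001,0],0],
    [[0,0.001,0],0],
  ],
)

```text
time_s: 12.22
tcp_pos: [0.5147, 0.1407, 0.0786]
ee_rot: [[-0.964, 0.264, -0.004], [0.264, 0.964, -0.006], [0.002, -0.007, -1.0]]
wrist_force: [-2.4, -10.9, 12.2]
gripper_width: -0.002
gripper_force: 7.6
```

Request:
apply_moves(
  moves=[
    [[0,0.001,0],0],
    [[0,0.001,0],0],
  ],
)

```text
time_s: 12.38
tcp_pos: [0.5149, 0.1418, 0.0785]
ee_rot: [[-0.965, 0.264, -0.005], [0.264, 0.964, -0.008], [0.002, -0.009, -1.0]]
wrist_force: [-0.7, -16.7, 13.8]
gripper_width: 0.004
gripper_force: 9.7
```

The force rise shows the bolt at its end stop, about 25 mm after the knob contact. I'll back off from the knob while still holding the flap, then lift.

Request:
apply_moves(
  moves=[
    [[0,-0.002,0],0],
    [[0,-0.002,-0.0004],0],
    [[0,-0.002,0],0],
    [[0,-0.002,0],0],
    [[0,-0.001,0],0],
  ],
)

```text
time_s: 12.8
tcp_pos: [0.516, 0.1394, 0.0796]
ee_rot: [[-0.965, 0.264, 0.006], [0.264, 0.965, 0.004], [-0.004, 0.005, -1.0]]
wrist_force: [-2.1, 5.1, 9.5]
gripper_width: 0.005
gripper_force: 4.2
```

Request:
apply_moves(
  moves=[
    [[0,0,-0.001],0],
    [[0,0,-0.001],0],
    [[0,0,-0.001],0],
    [[0,0,-0.002],0],
    [[0,0,-0.002],0],
  ],
)

```text
time_s: 13.22
tcp_pos: [0.5134, 0.1371, 0.084]
ee_rot: [[-0.964, 0.265, -0.002], [0.265, 0.964, -0.001], [0.001, -0.001, -1.0]]
wrist_force: [-0.5, -0.9, 0.2]
gripper_width: 0.01
gripper_force: 0.0
```

Request:
apply_moves(
  moves=[
    [[0,0,-0.005],0],
    [[0,0,-0.015],0],
    [[0,0,-0.03],0],
    [[0,0,-0.03],0],
    [[0,0,-0.03],0],
  ],
)

```text
time_s: 13.63
tcp_pos: [0.5136, 0.1371, 0.1957]
ee_rot: [[-0.964, 0.265, -0.001], [0.265, 0.964, -0.001], [0.001, -0.001, -1.0]]
wrist_force: [0.8, 0.5, -0.1]
gripper_width: 0.009
gripper_force: 0.0
```

Request:
apply_moves(
  moves=[
    [[0,-0.04,0],0],
    [[0,-0.04,0],0],
    [[0,-0.04,0],0],
    [[0,-0.04,0],0],
    [[0,-0.04,0],0],
  ],
)

```text
time_s: 14.05
tcp_pos: [0.4601, -0.0569, 0.1949]
ee_rot: [[-0.965, 0.264, 0.0], [0.264, 0.965, 0.0], [-0.0, 0.0, -1.0]]
wrist_force: [1.0, -1.0, -0.1]
gripper_width: 0.008
gripper_force: 0.0
```

```bash
python3 - <<'E'
from h import *
p=imaging.capture("scene");q=imaging.capture("top")
a=cv2.resize(p["frame"][90:270,215:415],(400,360),interpolation=2);b=cv2.resize(q["frame"][200:380,180:380],(400,360),interpolation=2);cv2.imwrite("pics/s4.png",np.hstack([a,b]))
print(r.sense()["wrist_force"])
E
```

```text
[ 0.86450522  0.43013237 -0.28411465]
```

View pics/s4.png

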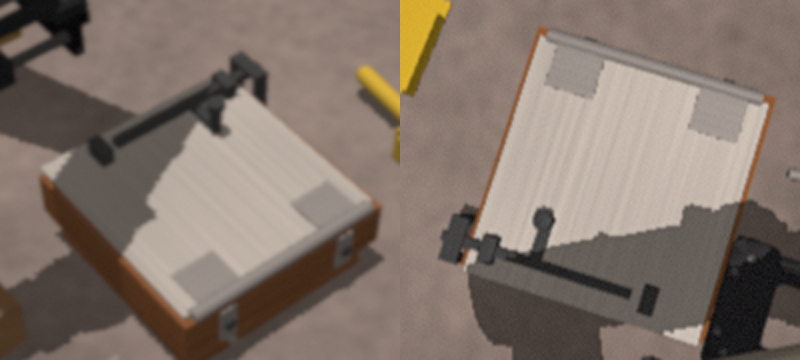

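The flap is held level and the rod goes into the keeper; the knob cap is at top pixel (251.5,308). I'll check the travel numerically before handing in.

```bash
python3 - <<'E'
from fit import *
v=s.x.copy();v[3]=.0745;v[4]=0.008
for n in P:
  for t in(.022,.025,.028):
    v[5]=t;print(n,t,proj(P[n],world(v,"k",(-45,15,40)))[0].round(1))
v=s.x;print("start fit t",v[5])
E
```

```text
top 0.022 [254.3 311.3]
top 0.025 [252.4 310.7]
top 0.028 [250.5 310.1]
scene 0.022 [318.9 141.2]
scene 0.025 [320.4 140.4]
scene 0.028 [321.8 139.6]
start fit t 0.003298999719731345
```

```bash
python3 -c "
from station import r
print(r.finish_job())"
```

```text
the job is handed in; nothing more can be done
None
```

The bin is closed: I pressed the flap down to its hard stop and pushed the bolt home under the keeper, where it holds the flap level. The highest force reading was about 23 N, the robot touched nothing but the flap and bolt, and I handed the job in at about 14 s.

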